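# Find the case with the clipper by its weight

### The job

Find which of the three identical closed cases is the heaviest (it holds the clipper): from the robot's left to its right, lift each one upright about 6 cm to feel its weight and set it down upright where it stood before touching the next; the last may stay in the gripper if it is the heaviest. Finish while holding the heaviest still and upright about 15 cm above the shelf, not letting go, the other two standing in their places. Drop and tip nothing, and leave the trimmer, comb and hair clip alone.

Things in the scene. Friction and masses are not known exactly. Their poses are not given: they have to be found in the camera images.
- case_left_mid (a point): Clipper case, the leftmost (largest y): closed upright aluminium cylinder, 58 mm diameter, 90 mm high; its flip lid stays shut. Point: its centre, 45 mm up. Hinge sticks out 5 mm on its +x side, latch 2 mm on -x, both 72 mm up; its y sides are clear for gripping. The cases look alike; rigid content. Two weigh 0.17 to 0.28 kg each, one (any) 0.52 to 0.62 kg.
- case_middle_mid (a point): Clipper case, between the other two: looks the same as the left case (58 mm diameter, 90 mm high, hinge on its +x side, latch on -x). Point: its centre, 45 mm up.
- case_right_mid (a point): Clipper case, the rightmost (smallest y): looks the same as the left case (58 mm diameter, 90 mm high, hinge on its +x side, latch on -x). Point: its centre, 45 mm up.
- case_left: The same left case; origin at the centre of its underside, z up along its axis, -x towards the latch.
- case_middle: The same middle case; origin at the centre of its underside, z up along its axis, -x towards the latch.
- case_right: The same right case; origin at the centre of its underside, z up along its axis, -x towards the latch.
- shelf: The turquoise metal fold-down shelf that is the work surface, top at z = 0; fixed.
- trimmer: Red hair trimmer lying on the shelf farther from the robot than the cases, 140 x 36 mm, 31 mm high; origin under the centre of its red body, x along it towards the blade. To be left alone.
- comb: Wooden comb lying flat on the shelf farther out than the cases, 150 x 36 mm, 6 mm thick; origin under the middle of its back, x along it. To be left alone.
- hair_clip: Steel hair clip lying on the shelf farther out than the cases, 80 x 16 mm, 18 mm high at most; origin under its middle, x along it. To be left alone.
There are look-alikes about, which are no part of the job. What is shaped like the case_right but green is not meant.

How it is judged:
On the way, in this order (a step that is already met when the one before it is completed fails the run):
1. first: the left case is lifted clear of the shelf in the fingers (more than 30 mm), upright, while the other two stand untouched in their places (height (world z) of case_left above 0.03 m and angle between case_left's own z axis and vertical below 0.35 rad and contact force between the fingers and case_left above 1 N and distance of each of case_middle_mid, case_right_mid from where it was at the start of the episode below 0.05 m and angle between each of case_middle, case_right's own z axis and vertical below 0.1 rad and height (world z) of each of case_middle, case_right below 0.006 m and contact force between the fingers and case_middle below 0.1 N and contact force between the fingers and case_right below 0.1 N), for 0.2 s.
2. then: the middle case is lifted clear of the shelf in the fingers (more than 30 mm), upright, while the other two stand untouched in their places (height (world z) of case_middle above 0.03 m and angle between case_middle's own z axis and vertical below 0.35 rad and contact force between the fingers and case_middle above 1 N and distance of each of case_left_mid, case_right_mid from where it was at the start of the episode below 0.05 m and angle between each of case_left, case_right's own z axis and vertical below 0.1 rad and height (world z) of each of case_left, case_right below 0.006 m and contact force between the fingers and case_left below 0.1 N and contact force between the fingers and case_right below 0.1 N), for 0.2 s.
3. last: the right case is lifted clear of the shelf in the fingers (more than 30 mm), upright, while the other two stand untouched in their places (height (world z) of case_right above 0.03 m and angle between case_right's own z axis and vertical below 0.35 rad and contact force between the fingers and case_right above 1 N and distance of each of case_left_mid, case_middle_mid from where it was at the start of the episode below 0.05 m and angle between each of case_left, case_middle's own z axis and vertical below 0.1 rad and height (world z) of each of case_left, case_middle below 0.006 m and contact force between the fingers and case_left below 0.1 N and contact force between the fingers and case_middle below 0.1 N), for 0.2 s.
At the end, for the whole second after the job is handed in: Heaviest case in the fingers, underside over 100 mm above the shelf, within 20 degrees of upright, still, carried by nothing else; the other two stand upright, untouched, within 50 mm of their start, each pressing on the shelf with under 3.8 N (so neither is the heavy one) (((height (world z) of case_left above 0.1 m and angle between case_left's own z axis and vertical below 0.35 rad and contact force between the fingers and case_left above 1 N and linear speed of case_left below 0.05 m/s and distance of each of case_middle_mid, case_right_mid from where it was at the start of the episode below 0.05 m and angle between each of case_middle, case_right's own z axis and vertical below 0.1 rad and height (world z) of each of case_middle, case_right below 0.006 m and contact force between the fingers and case_middle below 0.1 N and contact force between case_middle and shelf between 1 and 3.8 N and contact force between the fingers and case_right below 0.1 N and contact force between case_right and shelf between 1 and 3.8 N) or (height (world z) of case_middle above 0.1 m and angle between case_middle's own z axis and vertical below 0.35 rad and contact force between the fingers and case_middle above 1 N and linear speed of case_middle below 0.05 m/s and distance of each of case_left_mid, case_right_mid from where it was at the start of the episode below 0.05 m and angle between each of case_left, case_right's own z axis and vertical below 0.1 rad and height (world z) of each of case_left, case_right below 0.006 m and contact force between the fingers and case_left below 0.1 N and contact force between case_left and shelf between 1 and 3.8 N and contact force between the fingers and case_right below 0.1 N and contact force between case_right and shelf between 1 and 3.8 N) or (height (world z) of case_right above 0.1 m and angle between case_right's own z axis and vertical below 0.35 rad and contact force between the fingers and case_right above 1 N and linear speed of case_right below 0.05 m/s and distance of each of case_left_mid, case_middle_mid from where it was at the start of the episode below 0.05 m and angle between each of case_left, case_middle's own z axis and vertical below 0.1 rad and height (world z) of each of case_left, case_middle below 0.006 m and contact force between the fingers and case_left below 0.1 N and contact force between case_left and shelf between 1 and 3.8 N and contact force between the fingers and case_middle below 0.1 N and contact force between case_middle and shelf between 1 and 3.8 N))); the arm keeps its last pose, push and grip.
It fails at once if the trimmer, comb or hair clip is disturbed (moved more than 30 mm) (distance of any of trimmer, comb, hair_clip from where it was at the start of the episode above 0.03 m).
It fails at once if a case is dropped (more than 20 mm off the shelf without the fingers on it) ((height (world z) of case_left above 0.02 m and contact force between the fingers and case_left below 0.05 N) or (height (world z) of case_middle above 0.02 m and contact force between the fingers and case_middle below 0.05 N) or (height (world z) of case_right above 0.02 m and contact force between the fingers and case_right below 0.05 N)).
It fails at once if a case is tipped by more than 40 degrees (angle between any of case_left, case_middle, case_right's own z axis and vertical above 0.7 rad).
It also fails if it takes over 67 s, if anything falls off the work surface, if the arm or the gripper's body presses on something with over 40 N, if the wrist force passes 120 N, or if a joint passes its speed limit or range.

### The arm

A 6-joint arm with a two-finger parallel gripper is mounted at the origin on the work surface. World frame = base frame: x ahead of the robot, y to its left, z up, the work surface at z = 0. Lengths are in m, angles in rad, forces in N, time in s.
With the tool pointing down it reaches from about 0.3 to 0.775 m from the base axis. Payload 14.6 kg.
Tool frame: the origin (TCP) lies midway between the tips of the shut fingers; the grasp point (between the pads) lies 19 mm behind it (ctrl.tcp_to_grasp is the distance from the TCP to the grasp point, in m); x points along the fingers, y is the direction in which the jaws open and shut, and the axes are right-handed (so a half turn about x gives the same grasp; the last joint's range is limited). The gripper opens to 94 mm and grips with 3 to 60 N. Pads are 16 mm wide; open, the fingers measure 119 mm over their backs; the gripper's body (75 mm by 177 mm) begins 78 mm behind the grasp point.
Start: joints at [1.037, 0.3, 1.521, -0, 1.321, -0.067], TCP at [0.248, 0.491, 0.18] pointing down, gripper open.
Joint ranges: [-3.03, 3.03], [-0.79, 2.21], [0.23, 2.52], [-1.04, 4.18], [0, 3.07], [-2.55, 2.55]. Speed limits (rad/s): [2.22, 2.22, 2.57, 3.14, 3.14, 3.14].

### API

Orientations are given as [roll, pitch, yaw] about the fixed x, y, z axes, in that order (R = Rz(yaw) Ry(pitch) Rx(roll)).
In Python, from station import ctrl gives the robot as it stands.
- The arm moves only by the tool jog_arm, never from a script. Its argument "rows" is one flat list of numbers, 7 for each row, row after row: the shift along the world's x, y, z in m, then the turn, a rotation vector about the world's x, y, z in degrees, then the closure, from 0 (fully open) to 1 (shut). A call has 1 to 8 rows; each row shifts and turns the commanded pose from where the row before left it; what a row does not reach is not made up. A row lasts 1/12 s, in which the tool goes at most 41.7 mm and 7.16 degrees, less where a joint would pass 70% of its speed; a pose out of reach is approached as far as the arm can. A call with a gripper value outside its range is refused whole. The fingers move at their own pace and stop on an object; "squeeze" is the grip in N (left out, the last holds). Time passes only in rows, so rows that do not move let the fingers close. It gives the time, the measured TCP pose, the force and the opening at its end, in the units of the state.
- ctrl.get_obs(): the state, without advancing time (a new reading comes with each control period).
- ctrl.camera(name): name is "scene" or "top"; returns (picture, depth): 420x560x3 uint8, red, green, blue; 420x560 float32, m along the optical axis (not along the pixel's ray), 0 where there is no reading.
- ctrl.camera_model(name): a dict with "K" (3x3 intrinsics, pixels), "extrinsics" (4x4, takes a point from camera to world coordinates). Camera axes: x right, y down, z forward; pixel columns grow to the right and rows downward; lengths in m; the calibration is good to about 2 mm. A picture is of the moment at which its call begins. camera_model takes no time and is no camera call.
- ctrl.hand_in(): hands the job in, once; it reports no verdict.
The state is a dict: "time_s": time; "qpos": joint angles; "joint_vel": joint speeds; "tau": joint torques, N m; "ee_pos": TCP position; "eef_rot": TCP orientation; "force": force on the tool from outside, world axes, zero at the start; "moment": the same for the moment, N m; "grip_width": finger opening in m.
Only numpy, scipy, OpenCV 4.12 (cv2) and the standard library are available. Lean on these libraries where they do the work, as an engineer would, in place of code of your own. Each camera call takes 0.05 s, during which the arm holds its last target.

## Working session

There is one attempt and no reset: what is moved stays moved. The work goes in short steps, Python scripts to look and compute and a tool call to move; the robot and the scene stay as the last step left them, time stands still between calls to the robot, and variables do not carry over. Pictures are saved under pics/ and viewed, and the job is handed in when it is done.

Besides the shell and the picture viewer there is one more tool, called by a JSON object that holds its "op" and its "data". jog_arm: Moves the arm, as the interface text tells. Its arguments: {"type":"object","properties":{"rows":{"type":"array"},"squeeze":{"type":"number"}},"required":["rows"]}

```bash
mkdir -p pics; ls; python3 - <<'E'
from station import ctrl
import cv2,numpy as np
print(ctrl.get_obs())
for n in("scene","top"):
    p,d=ctrl.camera(n); cv2.imwrite(f"pics/{n}0.png",p[:,:,::-1]); np.save(f"{n}_d.npy",d); np.save(f"{n}_p.npy",p)
    m=ctrl.camera_model(n); print(n,m)
print(ctrl.tcp_to_grasp)
E
```

```text
pics
{'time_s': 0.0, 'qpos': array([ 1.03739765e+00,  3.00470231e-01,  1.52160062e+00,  2.75476504e-06,
        1.32068683e+00, -6.65785071e-02]), 'joint_vel': array([ 0.00028076,  0.00020873,  0.00031333,  0.00155719, -0.00076242,
       -0.00068151]), 'tau': array([-7.84472359e-04, -5.31798577e+01, -3.52748358e+01,  7.08164927e-02,
        2.42700346e-02, -8.12656140e-05]), 'ee_pos': array([0.24736691, 0.49090013, 0.17967856]), 'eef_rot': array([-1.63966512,  1.5696313 , -2.10648597]), 'force': array([ 0.45278417,  0.33097069, -0.14902253]), 'moment': array([ 0.01305079, -0.07988095,  0.01683398]), 'grip_width': 0.09375145953385673}
scene {'K': array([[418.07706092,   0.        , 284.03989237],
       [  0.        , 418.07706092, 210.08047224],
       [  0.        ,   0.        ,   1.        ]]), 'extrinsics': array([[ 0.04412329,  0.81410708, -0.5790361 ,  1.01261186],
       [ 0.99896926, -0.0421362 ,  0.01688052, -0.02513197],
       [-0.01065583, -0.57918409, -0.81512713,  0.70302711],
       [ 0.        ,  0.        ,  0.        ,  1.        ]])}
top {'K': array([[516.36169545,   0.        , 279.13282436],
       [  0.        , 516.36169545, 206.04982808],
       [  0.        ,   0.        ,   1.        ]]), 'extrinsics': array([[-0.00605947, -0.99001   ,  0.1408669 ,  0.40637315],
       [-0.99993746,  0.00732299,  0.00845299,  0.01524   ],
       [-0.00940011, -0.14080686, -0.98999246,  1.06698013],
       [ 0.        ,  0.        ,  0.        ,  1.        ]])}
0.0188
```

View pics/scene0.png

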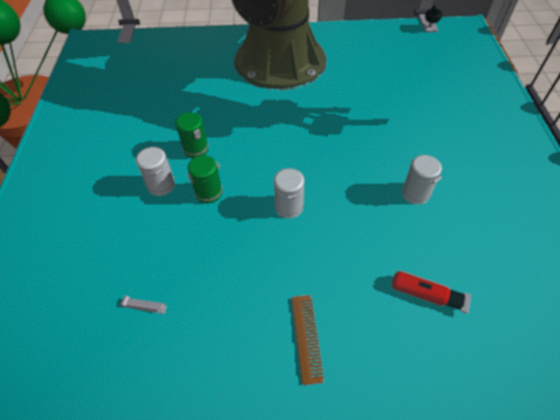

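View pics/top0.png

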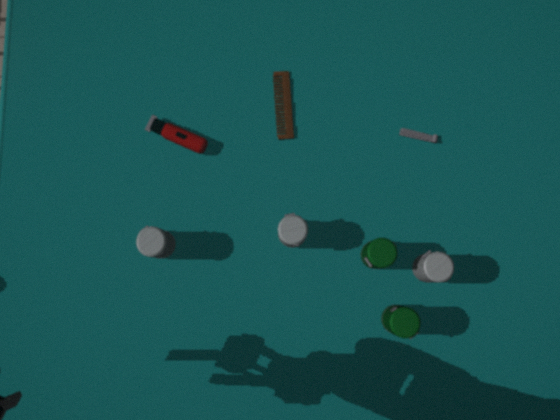

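The silver cases are in the top view at (152,242) left, (293,230) middle and (437,267) right. The same cases in the scene view are at (422,180), (289,193) and (155,171). The look-alikes are the green cylinders at top (380,253) and (404,322), which I exclude by colour. Next I'll locate the lids and crop close.

```bash
cat > h.py <<'E'
import cv2,numpy as np
from station import ctrl
def world(n,d):
    m=ctrl.camera_model(n);K=m["K"];T=m["extrinsics"]
    v,u=np.mgrid[:420,:560]
    P=np.stack([(u-K[0,2])/K[0,0]*d,(v-K[1,2])/K[1,1]*d,d],-1)
    return P@T[:3,:3].T+T[:3,3]
def lids(p,d,n,zmin=.08,zmax=.1,off=0):
    W=world(n,d); hsv=cv2.cvtColor(p,cv2.COLOR_RGB2HSV)
    m=(W[...,2]>zmin+off)&(W[...,2]<zmax+off)&(d>0)
    k,l,s,c=cv2.connectedComponentsWithStats(m.astype(np.uint8))
    for i in range(1,k):
        if s[i,4]<150: continue
        q=W[l==i]; (cx,cy),r=cv2.minEnclosingCircle(q[:,:2].astype(np.float32))
        print(n,"px",c[i].round(),"circ",round(cx,4),round(cy,4),"r",round(r,4),"mean",q.mean(0).round(4),"S",int(np.median(hsv[l==i][:,1])))
E
python3 - <<'E'
from h import *
for n in("top","scene"):
    p=np.load(n+"_p.npy");d=np.load(n+"_d.npy");lids(p,d,n)
p=np.load("top_p.npy")
c=cv2.resize(np.hstack([p[210:350,100:200],p[210:350,240:340],p[210:350,350:480]])[:,:,::-1],None,fx=2.2,fy=2.2,interpolation=2)
c=cv2.convertScaleAbs(c,alpha=1.5);cv2.imwrite("pics/crop0.png",c)
# objects >5mm 
W=world("top",np.load("top_d.npy"));m=((W[...,2]>.015)).astype(np.uint8)
k,l,s,c=cv2.connectedComponentsWithStats(m)
for i in range(1,k):
    if s[i,4]>60:q=W[l==i];print(c[i].round(),q.min(0).round(3),q.max(0).round(3))
E
```

```text
top px [293. 230.] circ 0.4992 -0.0015 r 0.0299 mean [ 0.4995 -0.0021  0.0901] S 14
top px [152. 242.] circ 0.4779 0.2672 r 0.0299 mean [0.4789 0.2658 0.09  ] S 15
top px [382. 253.] circ 0.4562 -0.1709 r 0.0298 mean [ 0.4551 -0.1698  0.0901] S 184
top px [438. 267.] circ 0.4265 -0.2749 r 0.0301 mean [ 0.4277 -0.2737  0.0902] S 11
top px [405. 322.] circ 0.3267 -0.2077 r 0.0299 mean [ 0.3267 -0.2069  0.0903] S 185
scene px [280.  43.] circ 0.0309 0.0012 r 0.0799 mean [0.0616 0.0006 0.0899] S 76
scene px [189. 122.] circ 0.3319 -0.2053 r 0.0296 mean [ 0.3352 -0.2048  0.0873] S 242
scene px [151. 159.] circ 0.4331 -0.2716 r 0.0299 mean [ 0.4368 -0.2714  0.0872] S 14
scene px [202. 167.] circ 0.4605 -0.1687 r 0.03 mean [ 0.464  -0.1676  0.0873] S 240
scene px [426. 167.] circ 0.4839 0.2686 r 0.0297 mean [0.4875 0.2674 0.0874] S 19
scene px [289. 181.] circ 0.5053 -0.0007 r 0.0297 mean [ 5.083e-01 -4.000e-04  8.750e-02] S 18
[177. 135.] [0.406 0.015 0.015] [0.751 0.305 1.067]
[293. 231.] [ 0.406 -0.029  0.017] [0.534 0.027 1.067]
[155. 243.] [0.406 0.015 0.015] [0.511 0.295 1.067]
[380. 253.] [ 0.406 -0.199  0.016] [0.483 0.015 1.067]
[434. 267.] [ 0.4   -0.303  0.015] [0.459 0.015 1.067]
[402. 322.] [ 0.295 -0.237  0.015] [0.406 0.015 1.067]
[  9. 403.] [0.21  0.015 0.208] [0.406 0.445 1.067]
```

View pics/crop0.png

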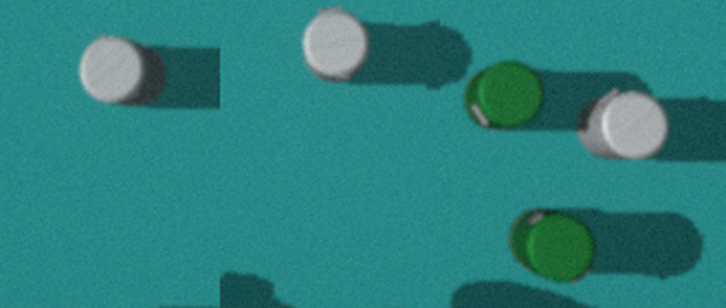

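```bash
python3 - <<'E'
from h import *
from scipy.spatial.transform import Rotation as Ro
p=np.load("scene_p.npy")
c=[cv2.resize(p[v-35:v+45,u-35:u+35],None,fx=4,fy=4,interpolation=2) for u,v in((422,180),(289,193),(155,171))]
t=np.load("top_p.npy")
e=[cv2.convertScaleAbs(cv2.resize(t[v-28:v+28,u-35:u+35],None,fx=4,fy=4,interpolation=2),alpha=1.5) for u,v in((155,242),(293,230),(434,267))]
cv2.imwrite("pics/crop1.png",np.vstack([np.hstack(c),np.hstack(e)])[:,:,::-1])
o=ctrl.get_obs();R=Ro.from_euler("xyz",o["eef_rot"]).as_matrix();print(R.round(3), o["ee_pos"])
E
```

```text
[[-0.001  0.45   0.893]
 [-0.001  0.893 -0.45 ]
 [-1.    -0.001 -0.   ]] [0.24737561 0.49095196 0.17976565]
```

View pics/crop1.png

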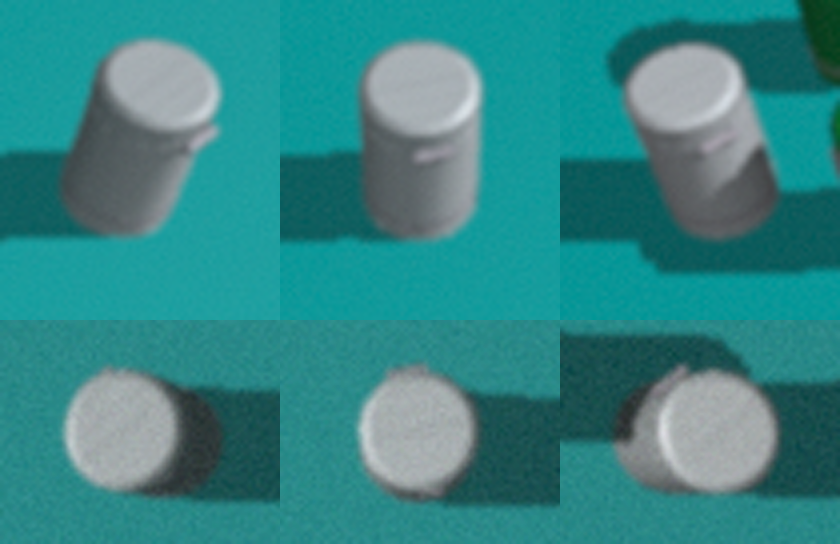

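```bash
cat >> h.py <<'E'
def ray(n,u,v,z):
    m=ctrl.camera_model(n);K=m["K"];T=m["extrinsics"]
    d=T[:3,:3]@np.array([(u-K[0,2])/K[0,0],(v-K[1,2])/K[1,1],1]);c=T[:3,3]
    return c+d*(z-c[2])/d[2]
E
python3 - <<'E'
from h import *
p=np.load("scene_p.npy")
for (u,v),c,l in(((437.8,179.5),(.481,.268),(426,165.5)),((292.3,196.5),(.502,-.001),(289.2,179.5)),((158.75,172.5),(.43,-.273),(151.3,157.2))):
    a=ray("scene",u,v,.072);b=ray("scene",*l,.09);d=a-b
    print(a.round(4),"lidcentre ray",b.round(4),"rel",d[:2].round(4),np.degrees(np.arctan2(d[1],d[0])))
# top-face ellipse via brightness, in both
for n,pts in(("top",((152,242),(293,230),(437,267))),):
    p=np.load(n+"_p.npy");
    m=((cv2.cvtColor(p,cv2.COLOR_RGB2HSV)[...,1]<60)&(p.max(2)>110)).astype(np.uint8)
    k,l,s,c=cv2.connectedComponentsWithStats(m)
    for i in range(1,k):
        if s[i,4]>200:
            q=np.argwhere(l==i)[:,::-1].astype(np.int32);e=cv2.minEnclosingCircle(q);print(e,ray(n,*c[i],.09).round(4),ray(n,*e[0],.09).round(4))
E
```

```text
[0.507  0.2896 0.072 ] lidcentre ray [0.4855 0.2669 0.09  ] rel [0.0214 0.0227] 46.647299820075034
[0.5336 0.005  0.072 ] lidcentre ray [5.065e-01 5.000e-04 9.000e-02] rel [0.0271 0.0045] 9.395498746657687
[ 0.46   -0.2566  0.072 ] lidcentre ray [ 0.4348 -0.27    0.09  ] rel [0.0252 0.0134] 28.043269636185506
((291.0, 229.625), 13.707420349121094) [0.5003 0.0016 0.09  ] [0.5    0.0013 0.09  ]
((149.0, 241.5), 13.463011741638184) [0.4797 0.2713 0.09  ] [0.4793 0.2709 0.09  ]
((436.642333984375, 266.98175048828125), 14.21163558959961) [ 0.4284 -0.2707  0.09  ] [ 0.4279 -0.2709  0.09  ]
```

{"op": "jog_arm", "data": {"rows": [0.02, -0.018, 0, 0, 0, 5, 0, 0.02, -0.018, 0, 0, 0, 5, 0, 0.02, -0.018, 0, 0, 0, 5, 0, 0.02, -0.018, 0, 0, 0, 5, 0, 0.02, -0.018, 0, 0, 0, 5, 0, 0.02, -0.018, 0, 0, 0, 5, 0, 0.02, -0.018, 0, 0, 0, 5, 0, 0.02, -0.018, 0, 0, 0, 5, 0], "squeeze": 35}}

```text
time_s: 0.77
ee_pos: [0.4082, 0.346, 0.18]
eef_rot: [-2.757, 1.57, -2.522]
force: [-0.2, 0.4, 0.5]
grip_width: 0.094
```

{"op": "jog_arm", "data": {"rows": [0.019, -0.02, 0, 0, 0, 0, 0, 0.019, -0.02, 0, 0, 0, 0, 0, 0.019, -0.02, 0, 0, 0, 0, 0, 0.018, -0.018, 0, 0, 0, 0, 0, 0, 0, 0, 0, 0, 0, 0, 0, 0, 0, 0, 0, 0, 0]}}

```text
time_s: 1.27
ee_pos: [0.4828, 0.2684, 0.1798]
eef_rot: [-3.036, 1.57, -2.807]
force: [-0.3, 0.2, 0.5]
grip_width: 0.0942
```

```bash
python3 - <<'E'
from h import *
from scipy.spatial.transform import Rotation as Ro
o=ctrl.get_obs();R=Ro.from_euler("xyz",o["eef_rot"]).as_matrix();print(R.round(3), o["ee_pos"],o["force"],o["qpos"])
p,d=ctrl.camera("scene");q,_=ctrl.camera("top")
cv2.imwrite("pics/a1.png",np.hstack([cv2.resize(p[60:260,300:500],(400,400)),cv2.resize(q[140:340,50:250],(400,400))])[:,:,::-1])
E
```

```text
[[-0.001 -0.227  0.974]
 [-0.     0.974  0.227]
 [-1.    -0.    -0.001]] [0.48279802 0.26842682 0.17977354] [-0.27014808  0.19865555  0.45513356] [ 4.41068157e-01  3.06221606e-01  1.51390355e+00  9.81756555e-05
  1.32235830e+00 -1.35909968e+00]
```

View pics/a1.png

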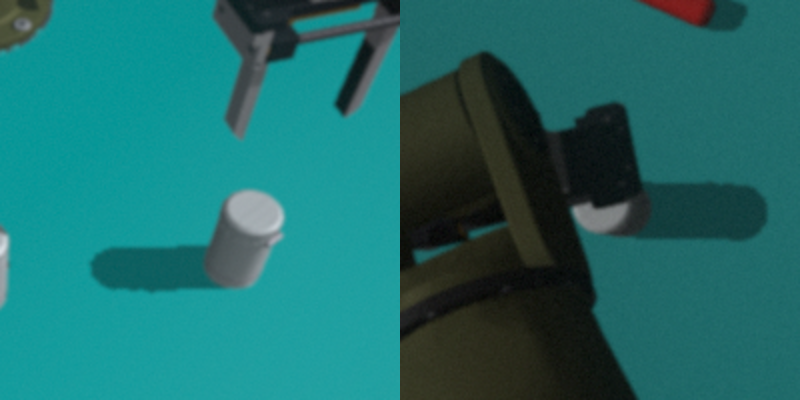

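```bash
python3 - <<'E'
from h import *
m=ctrl.camera_model("scene");T=np.linalg.inv(m["extrinsics"])
c=np.array([.4828,.2684,.1798]);j=np.array([-.227,.974,0])
for s in(-.0595,-.047,.047,.0595):
    q=m["K"]@(T[:3,:3]@(c+s*j)+T[:3,3]);print(s,(q[:2]/q[2]).round(1))
E
```

```text
-0.0595 [409.1 137.2]
-0.047 [415.6 135.7]
0.047 [464.  125.2]
0.0595 [470.3 123.8]
```

```bash
python3 - <<'E'
from h import *
p,d=ctrl.camera("scene");c=cv2.resize(p[50:180,380:530],None,fx=5,fy=4.6,interpolation=2)
c=cv2.resize(p[60:170,390:510],None,fx=5,fy=5,interpolation=2)[:,:,::-1].copy()
for u,v in((409.1,137.2),(415.6,135.7),(464,125.2),(470.3,123.8)):cv2.circle(c,(int((u-390)*5),int((v-60)*5)),3,(0,0,255),-1)
cv2.imwrite("pics/a2.png",c)
W=world("scene",d);m=(W[...,2]>.12)&(W[...,2]<.24)&(W[...,0]>.4)&(W[...,1]>.15)
q=W[m];print(np.percentile(q,[1,99],0).round(3))
for z in np.arange(.15,.24,.01):
    a=q[(q[:,2]>=z)&(q[:,2]<z+.01)]
    if len(a):print(z.round(2),len(a),a.min(0).round(3),a.max(0).round(3))
E
```

```text
[[0.464 0.211 0.204]
 [0.506 0.329 0.24 ]]
0.2 41 [0.464 0.221 0.203] [0.504 0.325 0.21 ]
0.21 102 [0.463 0.211 0.21 ] [0.505 0.329 0.22 ]
0.22 126 [0.463 0.211 0.22 ] [0.507 0.329 0.23 ]
0.23 132 [0.463 0.21  0.23 ] [0.506 0.329 0.24 ]
```

View pics/a2.png

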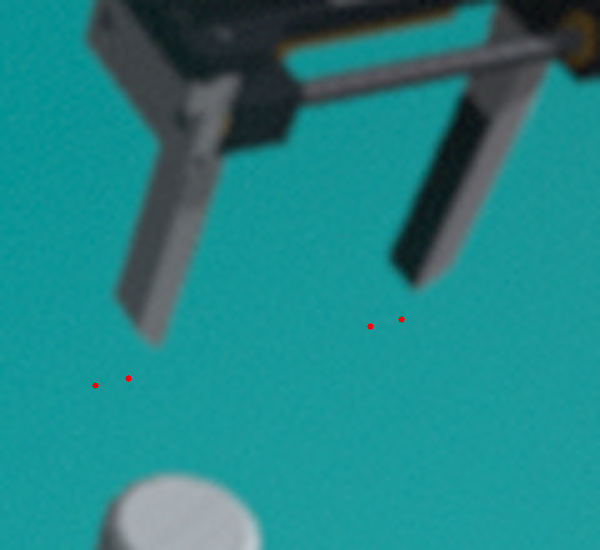

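The scene view shows the open fingers centred over the left case at y≈0.270, with tips about 24 mm higher than the shut TCP. I'll descend to TCP z≈0.022 and close.

{"op": "jog_arm", "data": {"rows": [0, 0, -0.026, 0, 0, 0, 0, 0, 0, -0.026, 0, 0, 0, 0, 0, 0, -0.026, 0, 0, 0, 0, 0, 0, -0.026, 0, 0, 0, 0, 0, 0, -0.026, 0, 0, 0, 0, 0, 0, -0.018, 0, 0, 0, 0, 0, 0, -0.01, 0, 0, 0, 0, 0, 0, 0, 0, 0, 0, 0]}}

```text
time_s: 2.08
ee_pos: [0.4811, 0.2694, 0.0205]
eef_rot: [-2.95, 1.568, -2.717]
force: [-0.7, -0.2, -0.1]
grip_width: 0.0941
```

```bash
cat > snap.py <<'E'
from h import *
import sys
f,x,y=sys.argv[1],int(sys.argv[2]),int(sys.argv[3])
p,d=ctrl.camera("scene")
cv2.imwrite(f"pics/{f}.png",cv2.resize(p[y:y+160,x:x+200],None,fx=3,fy=3,interpolation=2)[:,:,::-1])
o=ctrl.get_obs();print(o["time_s"],o["ee_pos"].round(4),o["force"].round(2),o["moment"].round(2),o["grip_width"].round(4))
E
python3 snap.py b1 320 80
```

```text
Traceback (most recent call last):
  File "snap.py", line 6, in <module>
    o=ctrl.get_obs();print(o["time_s"],o["ee_pos"].round(4),o["force"].round(2),o["moment"].round(2),o["grip_width"].round(4))
                                                                                                     ^^^^^^^^^^^^^^^^^^^^^
AttributeError: 'float' object has no attribute 'round'
```

View pics/b1.png

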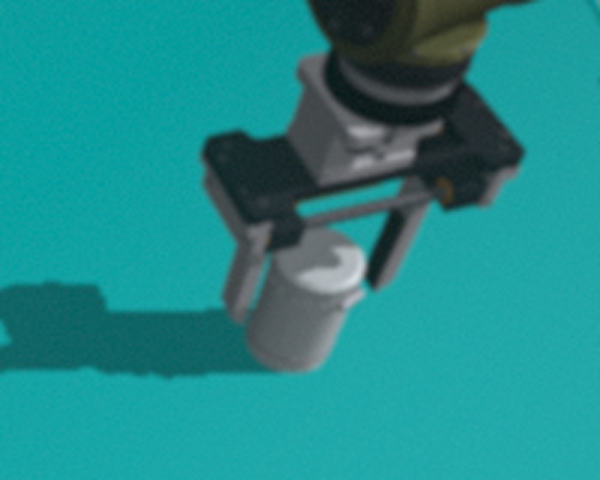

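The crop shows the fingers straddling the left case, clear of its hinge at (353,297). Closing.

{"op": "jog_arm", "data": {"rows": [0, 0, 0, 0, 0, 0, 0.2, 0, 0, 0, 0, 0, 0, 0.4, 0, 0, 0, 0, 0, 0, 0.6, 0, 0, 0, 0, 0, 0, 0.8, 0, 0, 0, 0, 0, 0, 0.8, 0, 0, 0, 0, 0, 0, 0.8, 0, 0, 0, 0, 0, 0, 0.8, 0, 0, 0, 0, 0, 0, 0.8], "squeeze": 35}}

```text
time_s: 2.8
ee_pos: [0.4827, 0.2692, 0.0225]
eef_rot: [0.171, 1.57, 0.402]
force: [-0.5, -0.6, 3.3]
grip_width: 0.0574
```

```bash
sed -i 's/o\["grip_width"\].round(4)/round(o["grip_width"],4)/' snap.py; python3 snap.py b2 320 80
```

```text
2.85 [0.4827 0.2692 0.0225] [-1.1  -0.97  4.11] [0.02 0.12 0.07] 0.0576
```

View pics/b2.png

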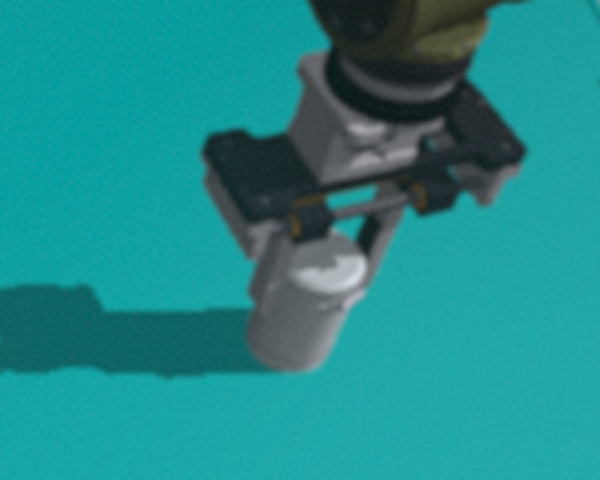

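Gripped at 57.6 mm, case in place. Lifting 60 mm.

{"op": "jog_arm", "data": {"rows": [0, 0, 0.006, 0, 0, 0, 0.8, 0, 0, 0.009, 0, 0, 0, 0.8, 0, 0, 0.01, 0, 0, 0, 0.8, 0, 0, 0.01, 0, 0, 0, 0.8, 0, 0, 0.01, 0, 0, 0, 0.8, 0, 0, 0.009, 0, 0, 0, 0.8, 0, 0, 0.006, 0, 0, 0, 0.8, 0, 0, 0, 0, 0, 0, 0.8]}}

```text
time_s: 3.52
ee_pos: [0.4831, 0.2695, 0.0839]
eef_rot: [0.209, 1.569, 0.44]
force: [-0.5, -0.0, -2.2]
grip_width: 0.0573
```

{"op": "jog_arm", "data": {"rows": [0, 0, 0, 0, 0, 0, 0.8, 0, 0, 0, 0, 0, 0, 0.8, 0, 0, 0, 0, 0, 0, 0.8, 0, 0, 0, 0, 0, 0, 0.8, 0, 0, 0, 0, 0, 0, 0.8, 0, 0, 0, 0, 0, 0, 0.8]}}

```text
time_s: 4.02
ee_pos: [0.4824, 0.2691, 0.082]
eef_rot: [-2.898, 1.57, -2.667]
force: [-0.1, -0.3, -1.9]
grip_width: 0.0569
```

```bash
python3 snap.py b3 320 80; python3 -c "
from station import ctrl
print(ctrl.get_obs()['tau'])"
```

```text
4.0667 [0.4825 0.2691 0.0821] [-0.87 -0.13 -2.07] [ 0.   -0.01  0.05] 0.0569
[ 3.00002530e-04 -5.67273009e+01 -3.26149893e+01 -5.58749343e-04
  7.67003233e-02 -1.93630340e-04]
```

View pics/b3.png

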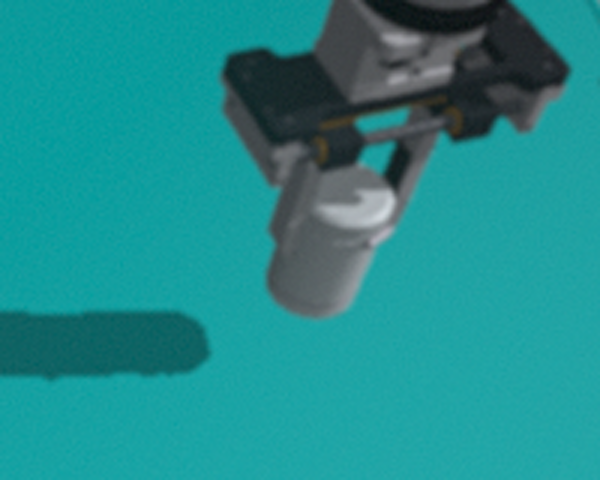

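Left weighs about 2.3 N, so it is light, and it hangs upright. Setting it down.

{"op": "jog_arm", "data": {"rows": [0, 0, -0.006, 0, 0, 0, 0.8, 0, 0, -0.01, 0, 0, 0, 0.8, 0, 0, -0.011, 0, 0, 0, 0.8, 0, 0, -0.011, 0, 0, 0, 0.8, 0, 0, -0.01, 0, 0, 0, 0.8, 0, 0, -0.006, 0, 0, 0, 0.8, 0, 0, -0.003, 0, 0, 0, 0.8, 0, 0, 0, 0, 0, 0, 0.8]}}

```text
time_s: 4.73
ee_pos: [0.4822, 0.269, 0.0244]
eef_rot: [-2.926, 1.57, -2.695]
force: [1.3, 0.5, -1.6]
grip_width: 0.0572
```

{"op": "jog_arm", "data": {"rows": [0, 0, -0.001, 0, 0, 0, 0.8, 0, 0, -0.001, 0, 0, 0, 0.8, 0, 0, 0, 0, 0, 0, 0.8, 0, 0, 0, 0, 0, 0, 0.8]}}

```text
time_s: 5.07
ee_pos: [0.4827, 0.2692, 0.0236]
eef_rot: [0.19, 1.57, 0.421]
force: [0.4, 0.9, -1.4]
grip_width: 0.0575
```

{"op": "jog_arm", "data": {"rows": [0, 0, -0.001, 0, 0, 0, 0.8, 0, 0, -0.001, 0, 0, 0, 0.8, 0, 0, 0, 0, 0, 0, 0.8, 0, 0, 0, 0, 0, 0, 0.8]}}

```text
time_s: 5.4
ee_pos: [0.483, 0.2693, 0.0224]
eef_rot: [0.109, 1.57, 0.341]
force: [-3.4, -2.4, 10.4]
grip_width: 0.0571
```

{"op": "jog_arm", "data": {"rows": [0, 0, 0.0005, 0, 0, 0, 0.7, 0, 0, 0, 0, 0, 0, 0.35, 0, 0, 0, 0, 0, 0, 0.3, 0, 0, 0, 0, 0, 0, 0.2, 0, 0, 0, 0, 0, 0, 0.1, 0, 0, 0, 0, 0, 0, 0, 0, 0, 0, 0, 0, 0, 0, 0, 0, 0, 0, 0, 0, 0]}}

```text
time_s: 6.07
ee_pos: [0.4825, 0.2692, 0.0217]
eef_rot: [-2.807, 1.571, -2.575]
force: [-0.4, 0.3, -0.3]
grip_width: 0.0931
```

```bash
python3 snap.py b4 320 80
```

```text
6.1167 [0.4825 0.2692 0.0217] [ 0.42  0.34 -0.7 ] [ 0.06 -0.01  0.  ] 0.0937
```

View pics/b4.png

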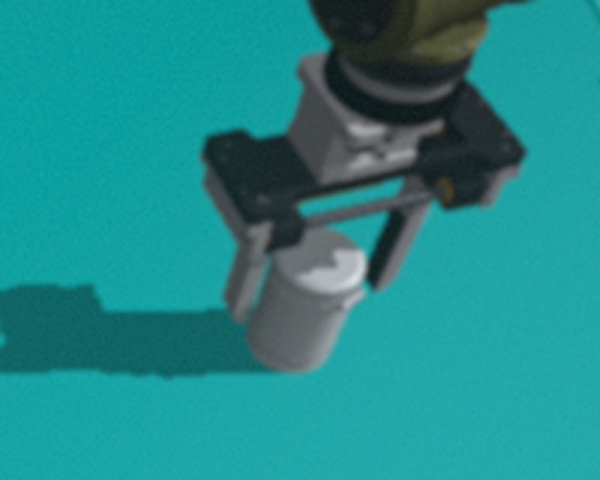

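The left case is back in place and free. Rising and moving to the middle case (0.503, 0.000).

{"op": "jog_arm", "data": {"rows": [0, 0, 0.012, 0, 0, 0, 0, 0, 0, 0.024, 0, 0, 0, 0, 0, 0, 0.026, 0, 0, 0, 0, 0, 0, 0.026, 0, 0, 0, 0, 0, 0, 0.026, 0, 0, 0, 0, 0, 0, 0.026, 0, 0, 0, 0, 0.002, -0.022, 0.018, 0, 0, 0, 0, 0.002, -0.022, 0, 0, 0, 0, 0]}}

```text
time_s: 6.78
ee_pos: [0.4876, 0.2257, 0.1847]
eef_rot: [0.136, 1.564, 0.369]
force: [0.6, 1.0, -0.3]
grip_width: 0.0944
```

{"op": "jog_arm", "data": {"rows": [0.002, -0.025, 0, 0, 0, 0, 0, 0.002, -0.025, 0, 0, 0, 0, 0, 0.002, -0.025, 0, 0, 0, 0, 0, 0.002, -0.025, 0, 0, 0, 0, 0, 0.002, -0.025, 0, 0, 0, 0, 0, 0.002, -0.025, 0, 0, 0, 0, 0, 0.002, -0.025, 0, 0, 0, 0, 0, 0.002, -0.025, 0, 0, 0, 0, 0]}}

```text
time_s: 7.45
ee_pos: [0.5024, 0.0239, 0.1808]
eef_rot: [-0.269, 1.57, -0.038]
force: [-0.1, 1.0, -0.8]
grip_width: 0.0938
```

{"op": "jog_arm", "data": {"rows": [0.001, -0.015, 0, 0, 0, 0, 0, 0, -0.01, 0, 0, 0, 0, 0, 0, 0, 0, 0, 0, 0, 0, 0, 0, 0, 0, 0, 0, 0]}}

```text
time_s: 7.78
ee_pos: [0.5035, 0.0004, 0.1802]
eef_rot: [0.078, 1.57, 0.309]
force: [0.5, 0.8, 0.6]
grip_width: 0.0943
```

```bash
python3 snap.py c1 190 80;python3 - <<'E'
from h import *
for n in ("scene","top"):
    p,d=ctrl.camera(n);lids(p,d,n)
W=world("scene",ctrl.camera("scene")[1]);a=W[(W[...,2]>.205)&(W[...,2]<.225)&(W[...,0]>.42)];print(a.min(0),a.max(0))
E
```

```text
7.8333 [0.5035 0.0008 0.1801] [0.13 0.62 0.02] [ 0.02  0.01 -0.02] 0.0939
scene px [189. 122.] circ 0.3311 -0.206 r 0.0297 mean [ 0.3352 -0.2048  0.0872] S 243
scene px [151. 159.] circ 0.4332 -0.2724 r 0.0291 mean [ 0.4366 -0.2714  0.0873] S 14
scene px [202. 167.] circ 0.4606 -0.1689 r 0.0298 mean [ 0.4637 -0.1676  0.0874] S 238
scene px [426. 167.] circ 0.485 0.2695 r 0.0293 mean [0.4878 0.2675 0.0875] S 19
scene px [289. 181.] circ 0.5051 -0.0011 r 0.0298 mean [ 5.081e-01 -5.000e-04  8.750e-02] S 18
top px [152. 242.] circ 0.4777 0.2679 r 0.0304 mean [0.4788 0.2661 0.0899] S 14
top px [294. 240.] circ 0.4881 -0.0042 r 0.0253 mean [ 0.4812 -0.0044  0.0894] S 8
top px [382. 253.] circ 0.456 -0.171 r 0.0296 mean [ 0.4552 -0.1697  0.0902] S 181
top px [438. 267.] circ 0.427 -0.2757 r 0.0302 mean [ 0.4277 -0.2738  0.0901] S 11
top px [405. 322.] circ 0.3273 -0.2082 r 0.03 mean [ 0.3266 -0.2068  0.0903] S 183
[ 0.48623897 -0.05773113  0.20556971] [0.52725744 0.0608984  0.22497805]
```

View pics/c1.png

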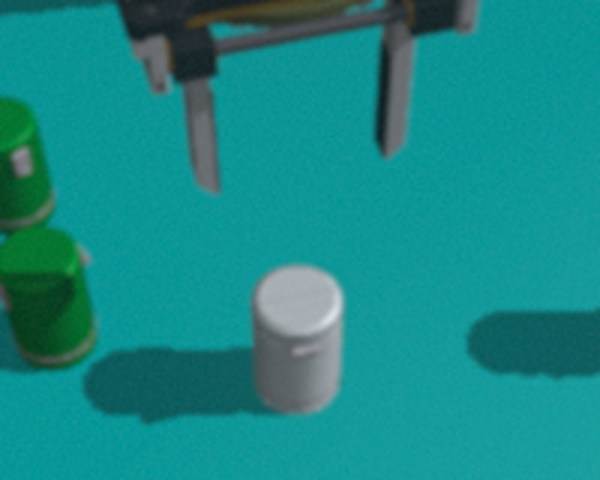

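The left case stayed within about 1 mm of its start. The fingers are centred on the middle case, so I descend with a 2 mm y trim and close.

{"op": "jog_arm", "data": {"rows": [0, -0.002, -0.026, 0, 0, 0, 0, 0, 0, -0.026, 0, 0, 0, 0, 0, 0, -0.026, 0, 0, 0, 0, 0, 0, -0.026, 0, 0, 0, 0, 0, 0, -0.026, 0, 0, 0, 0, 0, 0, -0.018, 0, 0, 0, 0, 0, 0, -0.01, 0, 0, 0, 0, 0, 0, 0, 0, 0, 0, 0]}}

```text
time_s: 8.65
ee_pos: [0.5025, -0.0013, 0.0201]
eef_rot: [2.832, 1.568, 3.064]
force: [-1.0, -0.2, 0.7]
grip_width: 0.0938
```

{"op": "jog_arm", "data": {"rows": [0, 0, 0, 0, 0, 0, 0.2, 0, 0, 0, 0, 0, 0, 0.4, 0, 0, 0, 0, 0, 0, 0.6, 0, 0, 0, 0, 0, 0, 0.8, 0, 0, 0, 0, 0, 0, 0.8, 0, 0, 0, 0, 0, 0, 0.8, 0, 0, 0, 0, 0, 0, 0.8, 0, 0, 0, 0, 0, 0, 0.8]}}

```text
time_s: 9.32
ee_pos: [0.5037, -0.0018, 0.0222]
eef_rot: [-0.007, 1.57, 0.225]
force: [-1.8, 0.9, 6.0]
grip_width: 0.0585
```

```bash
python3 snap.py c2 190 80
```

```text
9.3667 [ 0.5037 -0.0018  0.0222] [-1.35  1.51  6.14] [0.45 0.32 0.07] 0.0582
```

View pics/c2.png

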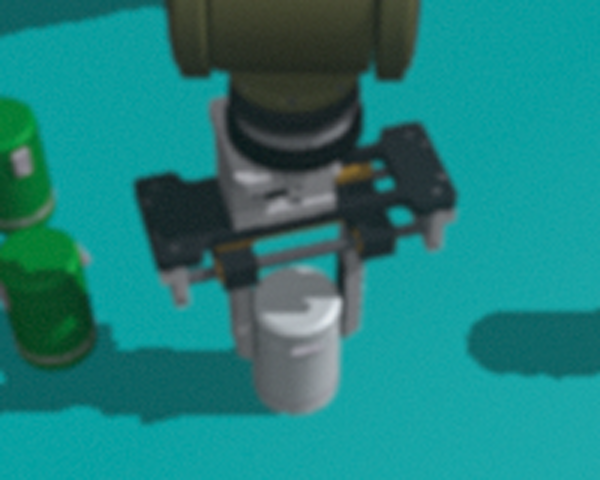

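Gripped at 58.2 mm. Lifting the middle case.

{"op": "jog_arm", "data": {"rows": [0, 0, 0.006, 0, 0, 0, 0.8, 0, 0, 0.009, 0, 0, 0, 0.8, 0, 0, 0.01, 0, 0, 0, 0.8, 0, 0, 0.01, 0, 0, 0, 0.8, 0, 0, 0.01, 0, 0, 0, 0.8, 0, 0, 0.009, 0, 0, 0, 0.8, 0, 0, 0.006, 0, 0, 0, 0.8, 0, 0, 0, 0, 0, 0, 0.8]}}

```text
time_s: 10.03
ee_pos: [0.5042, -0.0019, 0.0833]
eef_rot: [-0.306, 1.569, -0.075]
force: [-0.1, -0.1, -2.0]
grip_width: 0.0582
```

{"op": "jog_arm", "data": {"rows": [0, 0, 0, 0, 0, 0, 0.8, 0, 0, 0, 0, 0, 0, 0.8, 0, 0, 0, 0, 0, 0, 0.8, 0, 0, 0, 0, 0, 0, 0.8, 0, 0, 0, 0, 0, 0, 0.8, 0, 0, 0, 0, 0, 0, 0.8]}}

```text
time_s: 10.53
ee_pos: [0.5034, -0.0019, 0.0815]
eef_rot: [2.923, 1.57, -3.129]
force: [-0.5, -0.0, -2.5]
grip_width: 0.0582
```

```bash
python3 snap.py c3 190 80
```

```text
10.5833 [ 0.5035 -0.0019  0.0816] [-0.17 -0.12 -2.71] [-0.   -0.01 -0.01] 0.0581
```

View pics/c3.png

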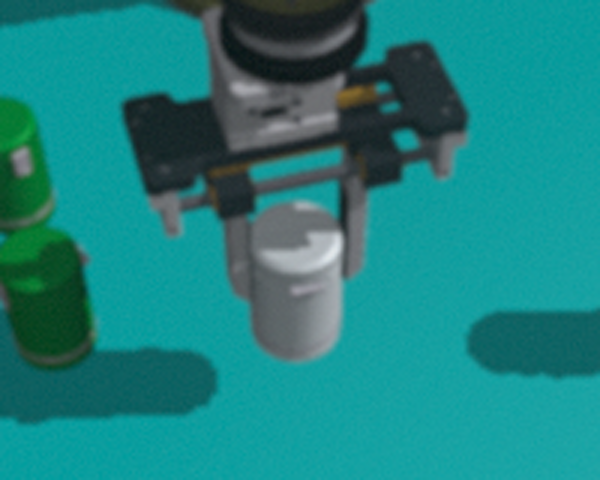

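Middle weighs about 2.6 N, also light, so the right case should be the heavy one. Setting the middle down.

{"op": "jog_arm", "data": {"rows": [0, 0, -0.006, 0, 0, 0, 0.8, 0, 0, -0.01, 0, 0, 0, 0.8, 0, 0, -0.011, 0, 0, 0, 0.8, 0, 0, -0.011, 0, 0, 0, 0.8, 0, 0, -0.01, 0, 0, 0, 0.8, 0, 0, -0.006, 0, 0, 0, 0.8, 0, 0, -0.003, 0, 0, 0, 0.8, 0, 0, 0, 0, 0, 0, 0.8]}}

```text
time_s: 11.25
ee_pos: [0.5032, -0.0018, 0.0239]
eef_rot: [2.834, 1.57, 3.066]
force: [-0.0, 0.3, -0.8]
grip_width: 0.0586
```

{"op": "jog_arm", "data": {"rows": [0, 0, -0.001, 0, 0, 0, 0.8, 0, 0, -0.001, 0, 0, 0, 0.8, 0, 0, -0.0005, 0, 0, 0, 0.8, 0, 0, 0, 0, 0, 0, 0.8, 0, 0, 0, 0, 0, 0, 0.8]}}

```text
time_s: 11.67
ee_pos: [0.5036, -0.0019, 0.0224]
eef_rot: [-0.34, 1.57, -0.109]
force: [-0.6, -0.9, -2.2]
grip_width: 0.0585
```

{"op": "jog_arm", "data": {"rows": [0, 0, -0.0007, 0, 0, 0, 0.8, 0, 0, 0, 0, 0, 0, 0.8, 0, 0, 0, 0, 0, 0, 0.8]}}

```text
time_s: 11.92
ee_pos: [0.5037, -0.0019, 0.0222]
eef_rot: [-0.319, 1.57, -0.087]
force: [-3.5, -0.4, 6.1]
grip_width: 0.0582
```

Contact at 6 N. Opening.

{"op": "jog_arm", "data": {"rows": [0, 0, 0.0003, 0, 0, 0, 0.7, 0, 0, 0, 0, 0, 0, 0.35, 0, 0, 0, 0, 0, 0, 0.3, 0, 0, 0, 0, 0, 0, 0.2, 0, 0, 0, 0, 0, 0, 0.1, 0, 0, 0, 0, 0, 0, 0, 0, 0, 0, 0, 0, 0, 0, 0, 0, 0, 0, 0, 0, 0]}}

```text
time_s: 12.58
ee_pos: [0.5035, -0.0019, 0.0218]
eef_rot: [-2.332, 1.571, -2.101]
force: [1.0, 0.8, 1.3]
grip_width: 0.0931
```

{"op": "jog_arm", "data": {"rows": [0, 0, 0.012, 0, 0, 0, 0, 0, 0, 0.024, 0, 0, 0, 0, 0, 0, 0.026, 0, 0, 0, 0, 0, 0, 0.026, 0, 0, 0, 0, 0, 0, 0.026, 0, 0, 0, 0, 0, 0, 0.026, 0, 0, 0, 0, -0.005, -0.02, 0.019, 0, 0, 0, 0, -0.006, -0.024, 0, 0, 0, 0, 0]}}

```text
time_s: 13.25
ee_pos: [0.4939, -0.0457, 0.1848]
eef_rot: [-0.379, 1.565, -0.146]
force: [0.9, -1.1, -0.7]
grip_width: 0.0936
```

{"op": "jog_arm", "data": {"rows": [-0.007, -0.026, 0, 0, 0, -1.5, 0, -0.007, -0.026, 0, 0, 0, -1.5, 0, -0.007, -0.026, 0, 0, 0, -1.5, 0, -0.007, -0.026, 0, 0, 0, -1.5, 0, -0.007, -0.026, 0, 0, 0, -1, 0, -0.007, -0.026, 0, 0, 0, -1, 0, -0.007, -0.026, 0, 0, 0, -1, 0, -0.007, -0.024, 0, 0, 0, -1, 0]}}

```text
time_s: 13.92
ee_pos: [0.4359, -0.2532, 0.1809]
eef_rot: [-0.896, 1.571, -0.84]
force: [0.3, 0.3, 0.0]
grip_width: 0.0936
```

{"op": "jog_arm", "data": {"rows": [-0.004, -0.014, 0, 0, 0, 0, 0, -0.001, -0.005, 0, 0, 0, 0, 0, 0, 0, 0, 0, 0, 0, 0, 0, 0, 0, 0, 0, 0, 0]}}

```text
time_s: 14.25
ee_pos: [0.4316, -0.2703, 0.1808]
eef_rot: [1.798, 1.57, 1.855]
force: [0.1, 0.2, 0.4]
grip_width: 0.0941
```

```bash
python3 snap.py d1 60 70;python3 - <<'E'
from h import *
from scipy.spatial.transform import Rotation as Ro
p,d=ctrl.camera("scene");lids(p,d,"scene")
W=world("scene",d);a=W[(W[...,2]>.205)&(W[...,2]<.225)&(W[...,0]>.36)];print(a.min(0),a.max(0))
o=ctrl.get_obs();print(Ro.from_euler("xyz",o["eef_rot"]).as_matrix()[:,1],o["qpos"])
E
```

```text
14.3 [ 0.4318 -0.27    0.1808] [-0.41 -0.85 -0.63] [ 0.03 -0.   -0.03] 0.094
scene px [281.  43.] circ 0.0311 0.0013 r 0.08 mean [0.0617 0.0018 0.0901] S 71
scene px [189. 122.] circ 0.3315 -0.2057 r 0.0292 mean [ 0.3353 -0.2048  0.087 ] S 240
scene px [151. 159.] circ 0.4338 -0.2724 r 0.0292 mean [ 0.4367 -0.2711  0.0871] S 14
scene px [202. 167.] circ 0.4589 -0.1686 r 0.0302 mean [ 0.4638 -0.1675  0.0873] S 240
scene px [426. 167.] circ 0.4838 0.2693 r 0.0299 mean [0.4877 0.2677 0.0875] S 19
scene px [288. 181.] circ 0.5054 -0.0013 r 0.0291 mean [ 0.5081 -0.0013  0.0875] S 18
[ 0.42013942 -0.32787252  0.20503426] [ 0.44639138 -0.20985754  0.22476145]
[-5.78239520e-02  9.98326791e-01  9.20146449e-05] [-6.30664767e-01  2.08613023e-01  1.63386312e+00  1.26809232e-04
  1.29911287e+00 -2.25935134e+00]
```

View pics/d1.png

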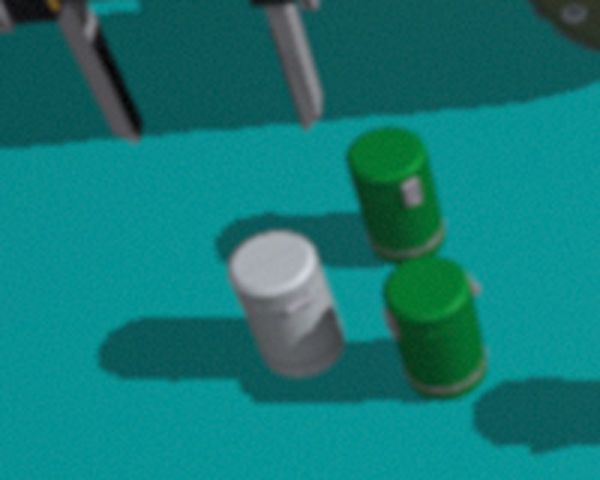

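Left and middle are unmoved. The jaw angle is about 93°, and the green neighbour clears the fingers by about 15 mm. Descending with a −3 mm y trim.

{"op": "jog_arm", "data": {"rows": [0, -0.003, -0.026, 0, 0, 0, 0, 0, 0, -0.026, 0, 0, 0, 0, 0, 0, -0.026, 0, 0, 0, 0, 0, 0, -0.026, 0, 0, 0, 0, 0, 0, -0.026, 0, 0, 0, 0, 0, 0, -0.018, 0, 0, 0, 0, 0, 0, -0.01, 0, 0, 0, 0, 0, 0, 0, 0, 0, 0, 0]}}

```text
time_s: 15.02
ee_pos: [0.431, -0.2727, 0.0212]
eef_rot: [2.443, 1.568, 2.5]
force: [0.8, -0.2, 0.1]
grip_width: 0.0939
```

```bash
python3 snap.py d2 60 70
```

```text
15.0667 [ 0.4316 -0.2732  0.0227] [ 0.1  -0.14 -0.17] [ 0.01 -0.    0.  ] 0.0944
```

View pics/d2.png

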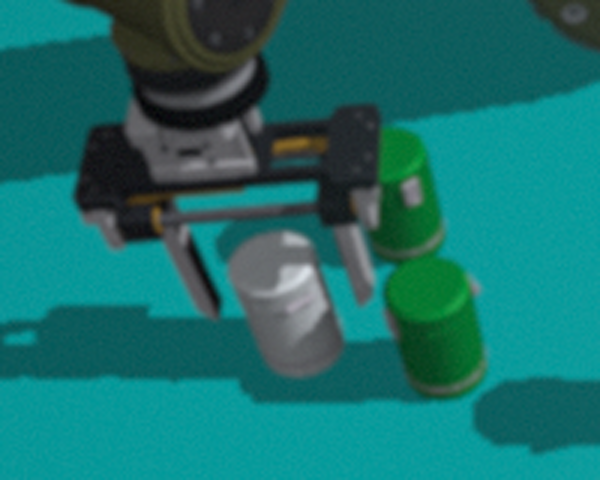

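The fingers straddle the case and clear the green cylinder. Closing harder because this case is heavy.

{"op": "jog_arm", "data": {"rows": [0, 0, 0, 0, 0, 0, 0.2, 0, 0, 0, 0, 0, 0, 0.4, 0, 0, 0, 0, 0, 0, 0.6, 0, 0, 0, 0, 0, 0, 0.8, 0, 0, 0, 0, 0, 0, 0.8, 0, 0, 0, 0, 0, 0, 0.8, 0, 0, 0, 0, 0, 0, 0.8, 0, 0, 0, 0, 0, 0, 0.8], "squeeze": 45}}

```text
time_s: 15.73
ee_pos: [0.4316, -0.2741, 0.0232]
eef_rot: [-0.978, 1.57, -0.922]
force: [-1.0, -1.5, 4.0]
grip_width: 0.0582
```

{"op": "jog_arm", "data": {"rows": [0, 0, 0.006, 0, 0, 0, 0.8, 0, 0, 0.009, 0, 0, 0, 0.8, 0, 0, 0.01, 0, 0, 0, 0.8, 0, 0, 0.01, 0, 0, 0, 0.8, 0, 0, 0.01, 0, 0, 0, 0.8, 0, 0, 0.009, 0, 0, 0, 0.8, 0, 0, 0.006, 0, 0, 0, 0.8, 0, 0, 0, 0, 0, 0, 0.8]}}

```text
time_s: 16.4
ee_pos: [0.4321, -0.2742, 0.0845]
eef_rot: [-0.682, 1.568, -0.625]
force: [0.1, 0.4, -5.5]
grip_width: 0.0577
```

{"op": "jog_arm", "data": {"rows": [0, 0, 0, 0, 0, 0, 0.8, 0, 0, 0, 0, 0, 0, 0.8, 0, 0, 0, 0, 0, 0, 0.8, 0, 0, 0, 0, 0, 0, 0.8, 0, 0, 0, 0, 0, 0, 0.8, 0, 0, 0, 0, 0, 0, 0.8]}}

```text
time_s: 16.9
ee_pos: [0.4314, -0.2738, 0.0826]
eef_rot: [2.527, 1.57, 2.583]
force: [-0.6, 0.4, -6.3]
grip_width: 0.058
```

```bash
python3 snap.py d3 60 70
```

```text
16.95 [ 0.4315 -0.2738  0.0827] [ 0.07  0.21 -5.93] [ 0.05  0.   -0.03] 0.0579
```

View pics/d3.png

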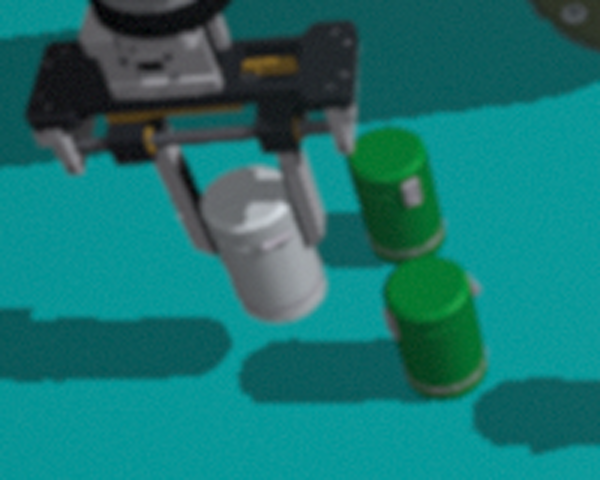

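The right case weighs about 6 N, so it is the heaviest. Raising another 90 mm to 150 mm.

{"op": "jog_arm", "data": {"rows": [0, 0, 0.006, 0, 0, 0, 0.8, 0, 0, 0.012, 0, 0, 0, 0.8, 0, 0, 0.014, 0, 0, 0, 0.8, 0, 0, 0.014, 0, 0, 0, 0.8, 0, 0, 0.014, 0, 0, 0, 0.8, 0, 0, 0.014, 0, 0, 0, 0.8, 0, 0, 0.011, 0, 0, 0, 0.8, 0, 0, 0.005, 0, 0, 0, 0.8]}}

```text
time_s: 17.62
ee_pos: [0.4319, -0.2741, 0.1747]
eef_rot: [-0.696, 1.569, -0.639]
force: [1.0, -1.0, -6.3]
grip_width: 0.0581
```

{"op": "jog_arm", "data": {"rows": [0, 0, 0, 0, 0, 0, 0.8, 0, 0, 0, 0, 0, 0, 0.8, 0, 0, 0, 0, 0, 0, 0.8, 0, 0, 0, 0, 0, 0, 0.8, 0, 0, 0, 0, 0, 0, 0.8, 0, 0, 0, 0, 0, 0, 0.8, 0, 0, 0, 0, 0, 0, 0.8, 0, 0, 0, 0, 0, 0, 0.8]}}

```text
time_s: 18.28
ee_pos: [0.4315, -0.2738, 0.1727]
eef_rot: [2.55, 1.571, 2.607]
force: [-0.4, 0.4, -6.2]
grip_width: 0.0581
```

```bash
python3 - <<'E'
from h import *
p,d=ctrl.camera("scene");cv2.imwrite("pics/e1.png",p[:,:,::-1]);lids(p,d,"scene");lids(p,d,"scene",.21,.26)
o=ctrl.get_obs();print(o["ee_pos"],o["force"],o["grip_width"],abs(o["joint_vel"]).max())
E
```

```text
scene px [280.  43.] circ 0.03 0.0013 r 0.0799 mean [0.0617 0.0009 0.0901] S 72
scene px [189. 122.] circ 0.332 -0.2055 r 0.03 mean [ 0.3353 -0.2049  0.0871] S 239
scene px [202. 167.] circ 0.4608 -0.1679 r 0.0293 mean [ 0.464  -0.1675  0.0874] S 244
scene px [426. 167.] circ 0.4846 0.2689 r 0.0291 mean [0.4878 0.2677 0.0875] S 19
scene px [288. 181.] circ 0.5044 -0.0013 r 0.0299 mean [ 0.5081 -0.0012  0.0874] S 18
scene px [334.   9.] circ 0.0963 0.1096 r 0.1066 mean [0.164  0.1129 0.2306] S 68
scene px [128. 102.] circ 0.4328 -0.2727 r 0.0421 mean [ 0.4413 -0.2699  0.2333] S 14
[ 0.43150288 -0.27384644  0.17278494] [ 0.62990891  0.71548873 -6.06193553] 0.05816556764875656 0.002519807521197151
```

View pics/e1.png

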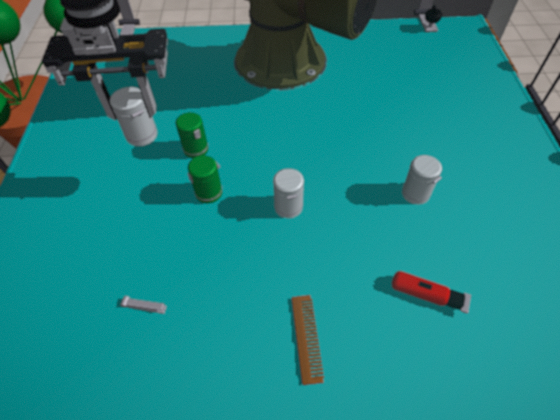

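The picture shows the right case held upright and still at (135,115). The left case (422,180) and middle case (289,193) stand at their starting places, and the trimmer, comb and hair clip have not moved.

```bash
python3 -c "
from station import ctrl
print(ctrl.hand_in())"
```

```text
the job is handed in; nothing more can be done
None
```

The heaviest is the right case. I handed the job in with it held upright and still about 150 mm above the shelf, after about 18 s of the 67 s.

I lifted the three cases one after the other, left to right, each about 60 mm. I set the left and middle ones back down where they stood. The vertical force was about 2.3 N for the left, 2.6 N for the middle and 6.0–6.3 N for the right.

- **Held case:** at the last check the grip opening was 58.2 mm and steady, and the joint speeds were near zero.
- **Other two cases:** the camera put both standing at their starts to within about 1 mm. I did not measure their force on the shelf directly, only their weight in the lift.
- **Trimmer, comb and hair clip:** they look unmoved in the last picture.

One disagreement came up: the two cameras differed by about 5 mm in x on where the cases stood. I aimed between them, and this caused no trouble. No check failed.

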